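# Push a turning blank in behind the keeper post

### The job

Put the long hardwood blank away in the empty front bay of the stock rack by pushing it along the bench with the fingertips: slip its left end (left as the robot looks at it) in behind the steel keeper post first, then swing the other end in, and finish with the whole blank square and close against the bay's back board. Only push it from outside; do not take it between the fingers, lift it or tip it, and leave the other things on the bench where they are.

Things in the scene. Friction and masses are not known exactly. Their poses are not given: they have to be found in the camera images.
- blank: The long piece: a loose square hardwood turning blank 300 mm long, 45 mm wide, 45 mm high, about 0.4 kg, mid-brown with dark wax-sealed ends, lying on the bench in front of the bay. Origin: centre of its underside. y runs along its length to the left end; x across it, roughly away from the robot; z up.
- end_left (a point): Centre of the blank's left end face (blank frame 0, +150, +22.5 mm): the end that goes in behind the post.
- end_right (a point): Centre of the blank's right end face (blank frame 0, -150, +22.5 mm).
- bay: Stock rack fixed to the bench: plywood boards 18 mm thick, 50 mm high. Its front bay is empty, open towards the robot, floored by the bench; the bay behind is full. Origin: on the bench, mid-length. x points into the bay (away from the robot), y along it to the left. Inside of back board at x = +50 mm, of the end cheeks at y = +175 and -175 mm; front edges of the cheeks (mouth) at x = -60 mm.
- post: Keeper post: upright steel peg 22 mm in diameter, 56 mm high, fixed in the bench at the bay's mouth near the left cheek; flat collar under 1 mm thick at its foot. Origin: centre of its foot; axes as the bay's. From it to the right cheek is less than the blank's length; from it to the back board 84 to 92 mm: the blank goes in only at an angle, left end first.
- ring: Bystander: a black ring 25 mm across and 9 mm high lying on the bench, in front of the bay's left cheek. Origin: centre of its underside.
- waxtin: Bystander: a round aluminium tin 62 mm across and 40 mm high, standing outside the bay's right cheek. Origin: centre of its underside.
- file: Bystander: a hand file with a wooden handle, about 290 mm long and 25 mm high, lying on the left of the bench, pointing away from the robot. Origin: where blade and handle meet, at bench height.
- graver: Bystander: a small graver with a dark turned wooden handle, about 150 mm long and 28 mm high, lying on the right of the bench. Origin: where shank and handle meet, at bench height.
- cutters: Bystander: end-cutting pliers with red handles, 190 mm long, lying on the left of the bench. Origin: near the pivot, at bench height.
Not all that is in view belongs to the job. Of the things like the post, leave any that is orange; of the rest the smaller one is meant.

How it is judged:
By the outcome, as a careful person would: the job done as asked, in the order asked, and still so for the second after the job is handed in, with the robot touching nothing.
It also fails if it takes over 72 s, if anything falls off the work surface, if the arm or the gripper's body presses on something with over 40 N, if the wrist force passes 120 N, or if a joint passes its speed limit or range.

### The arm

A 6-joint arm with a two-finger parallel gripper is mounted at the origin on the work surface. World frame = base frame: x ahead of the robot, y to its left, z up, the work surface at z = 0. Lengths are in mm, angles in rad, forces in N, time in s.
With the tool pointing down it reaches from about 325 to 775 mm from the base axis. Payload 5.5 kg.
Tool frame: the origin (TCP) lies between the finger pads; the fingertips stand 22 mm ahead of it and the grasp point (between the pads) lies 3 mm ahead of it; x points along the fingers, z is the direction in which the jaws open and shut, and the axes are right-handed (so a half turn about x gives the same grasp; the last joint's range is limited). The gripper opens to 85 mm and grips with 20 to 120 N. Pads are 22 mm wide; open, the fingers measure 114 mm over their backs; the gripper's body (76 mm by 85 mm) begins 54 mm behind the grasp point. The pads swing forward as they close: fully open they stand 13 mm farther back than shut.
Start: joints at [-1.33, 0.091, 1.231, -0, 1.82, -0.057], TCP at [176.05, -573.605, 253.275] pointing down, gripper open.
Joint ranges: [-2.87, 2.87], [-0.86, 2.18], [0.17, 2.46], [-1.51, 4.65], [0.06, 2.69], [-2.65, 2.65]. Speed limits (rad/s): [2.57, 2.57, 3.01, 3.14, 3.14, 3.14].

### API

Orientations are given as a unit quaternion [w, x, y, z].
In Python, from cell import ctrl gives the robot as it stands.
- The arm moves only by the tool carry_out, never from a script. Its argument "increments" is text: rows parted by semicolons, each of 7 numbers parted by spaces: the shift along the world's x, y, z in mm, then the turn, a rotation vector about the world's x, y, z in rad, then the closure in counts, from 0 (fully open) to 255 (shut). In form: dx dy dz rx ry rz gripper; .... A call has 1 to 5 rows; each row is the pose to reach, as a shift and turn from the pose commanded when the call began; what a row does not reach only later rows make up. A row lasts 1/12 s, in which the tool goes at most 41.7 mm and 7.16 degrees, less where a joint would pass 70% of its speed; a pose out of reach is approached as far as the arm can. A call with a gripper value outside its range is refused whole. The fingers move at their own pace and stop on an object; "newtons" is the grip in N (left out, the last holds). Time passes only in rows, so rows that repeat a pose let the fingers close. It gives the time, the measured TCP pose, the force and the opening at its end, in the units of the state.
- ctrl.read_state(): the state, without advancing time (a new reading comes with each control period).
- ctrl.get_image(name): name is "side" or "top"; returns a dict with "image" (400x640x3 uint8, red, green, blue), "range_z" (400x640 float32, mm along the optical axis (not along the pixel's ray), 0 where there is no reading), "fx", "fy", "cx", "cy" (pixels), "dist" ([k1, k2, p1, p2, k3] as OpenCV has them; the pictures are not rectified), "origin" and "rotation" of the camera in the world. Camera axes: x right, y down, z forward; pixel columns grow to the right and rows downward; lengths in mm; the calibration is good to about 2 mm. A picture is of the moment at which its call begins.
- ctrl.finish_job(): hands the job in, once; it reports no verdict.
The state is a dict: "time_s": time; "q": joint angles; "joint_vel": joint speeds; "tau": joint torques, N m; "tool_pos": TCP position; "eef_rot": TCP orientation; "contact_force": force on the tool from outside, world axes, zero at the start; "torque": the same for the moment, N m; "opening": finger opening in mm.
Only numpy, scipy, OpenCV 4.12 (cv2) and the standard library are available. Lean on these libraries where they do the work, as an engineer would, in place of code of your own. Each camera call takes 0.05 s, during which the arm holds its last target. There are 200 camera calls.

## Working session

There is one attempt and no reset: what is moved stays moved. The work goes in short steps, Python scripts to look and compute and a tool call to move; the robot and the scene stay as the last step left them, time stands still between calls to the robot, and variables do not carry over. Pictures are saved under pics/ and viewed, about 8 in all and at most 12, crops included, and the job is handed in when it is done.

Besides the shell and the picture viewer there is one more tool, called after ">>>" as name(argument=value, ...) on one line, values as JSON. carry_out: Moves the arm, as the interface text tells. Its arguments: {"type":"object","properties":{"increments":{"type":"string"},"newtons":{"type":"number"}},"required":["increments"]}

```bash
mkdir -p pics; ls
cat > h.py <<'E'
import numpy as np, cv2
from cell import ctrl
def cloud(d):
    h,w=d["range_z"].shape
    u,v=np.meshgrid(np.arange(w),np.arange(h))
    K=np.array([[d["fx"],0,d["cx"]],[0,d["fy"],d["cy"]],[0,0,1.]])
    p=cv2.undistortPoints(np.stack([u,v],-1).reshape(-1,1,2).astype(float),K,np.array(d["dist"],float)).reshape(h,w,2)
    z=d["range_z"]; P=np.dstack([p[...,0]*z,p[...,1]*z,z])
    W=P@np.array(d["rotation"]).T+np.array(d["origin"]); W[z==0]=np.nan
    return W
def save(im,n): cv2.imwrite("pics/"+n,im[...,::-1])
E
python3 - <<'E'
from h import *
for n in("top","side"):
    d=ctrl.get_image(n); save(d["image"],n+"0.png"); np.savez(n+"0.npz",W=cloud(d),im=d["image"])
    print(n,d["origin"],np.round(d["rotation"],3).tolist(),d["fx"])
s=ctrl.read_state(); print(s)
E
```

```text
picsTraceback (most recent call last):
  File "<stdin>", line 3, in <module>
  File "h.py", line 9, in cloud
    W=P@np.array(d["rotation"]).T+np.array(d["origin"]); W[z==0]=np.nan
      ~^~~~~~~~~~~~~~~~~~~~~~~~~~
ValueError: matmul: Input operand 1 has a mismatch in its core dimension 0, with gufunc signature (n?,k),(k,m?)->(n?,m?) (size 4 is different from 3)
```

View pics/top0.png

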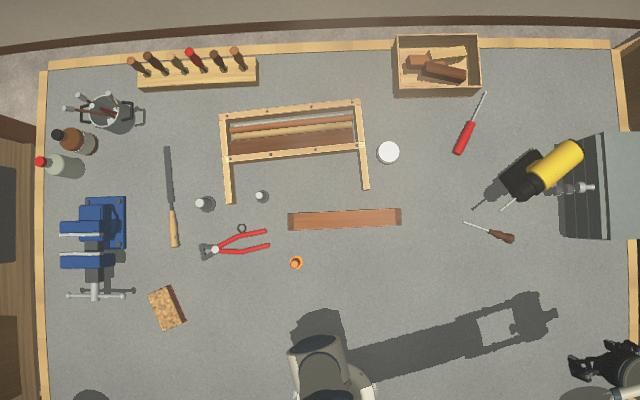

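The top view shows the rack at (220–370, 100–205) and the blank at (288–400, 208–230). There are three post-like things: orange (296,262), grey larger (204,203) outside the rack, and grey smaller (262,197) at the mouth. I choose the last one. The rotation is a quaternion, so I'll fix the helper.

```bash
sed -i 's/np.array(d\["rotation"\]).T/Rot(d["rotation"]).T/' h.py
cat >> h.py <<'E'
from scipy.spatial.transform import Rotation as R
def Rot(q): return R.from_quat([q[1],q[2],q[3],q[0]]).as_matrix()
E
python3 - <<'E'
from h import *
for n in("top","side"):
    d=ctrl.get_image(n); save(d["image"],n+"0.png"); W=cloud(d); np.savez(n+"0.npz",W=W,im=d["image"])
    print(n,np.round(d["origin"]),np.round(d["rotation"],3),d["fx"])
    if n=="top":
        save(cv2.resize(d["image"][90:280,190:430],None,fx=3.3,fy=3.0,interpolation=cv2.INTER_CUBIC),"crop0.png")
        for nm,(u,v) in dict(lt=(289,222),rt=(399,216),mid=(345,219),lcheek=(231,202),rcheek=(366,188),backL=(228,160),backR=(356,148),post=(261,194),bigpost=(204,203),ring=(241,228),tin=(388,152),bench=(330,250),bay=(300,180),orange=(296,262),cut=(265,244),cut2=(265,232)).items(): print(nm,np.round(W[v,u],1))
s=ctrl.read_state(); print(s["tool_pos"],s["eef_rot"],s["opening"],s["time_s"])
E
```

```text
top [ 483.  -19. 1184.] [ 0.031 -0.696  0.717 -0.01 ] 431.42520995732644
lt [488.9 107.1  46.9]
rt [ 496.1 -183.2   46. ]
mid [492.5 -40.8  47.4]
lcheek [546.4 260.8  49.7]
rcheek [572.2 -98.5  51. ]
backL [659.1 266.9  51.9]
backR [679.9 -76.1  47.9]
post [564.8 178.8  54.6]
bigpost [544.7 328.2  70.4]
ring [ 4.762e+02  2.463e+02 -1.000e-01]
tin [ 666.9 -161.    45. ]
bench [409.6   1.8   2. ]
bay [603.7  78.6   4.3]
orange [383.8  90.8  53.3]
cut [431.3 177.3  17.8]
cut2 [463.6 177.6  10.9]
side [ 28. 714. 666.] [ 0.15  -0.267  0.848 -0.433] 403.5135489079767
[ 176.00249454 -573.41911217  252.36489978] [ 0.5682188   0.42065473  0.56905164 -0.41994908] 85.75607911108936 0.15
```

View pics/crop0.png

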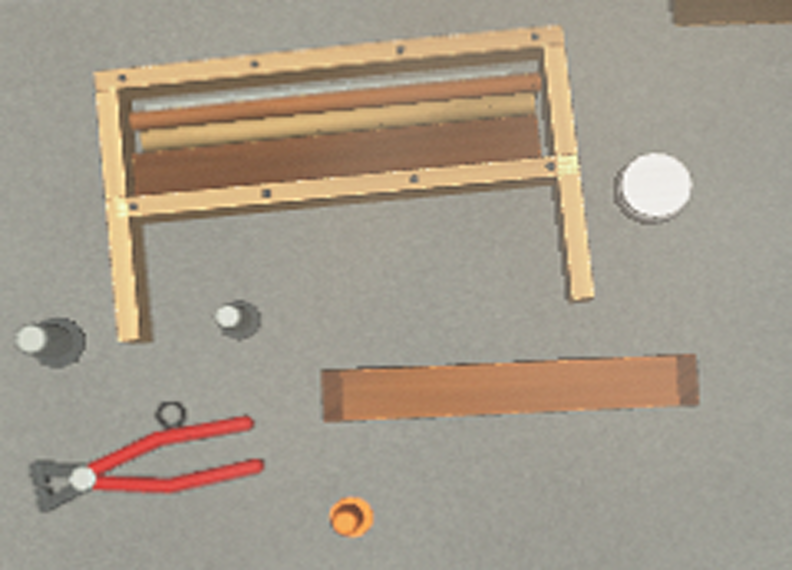

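View pics/side0.png

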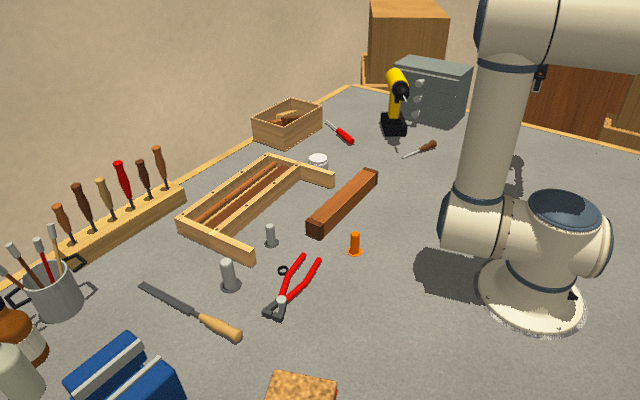

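```bash
cat >> h.py <<'E'
def rect(P):
    (c,s,a)=cv2.minAreaRect(P.astype(np.float32)); return np.round(c,1),np.round(s,1),round(a,2)
def brown(W,im):
    hsv=cv2.cvtColor(im,cv2.COLOR_RGB2HSV); h,s,v=cv2.split(hsv)
    m=(W[...,2]>36)&(W[...,2]<54)&(s>60)&(h<20)
    return m
def blank(n="top",save_as=None,hi=0):
    """blank top-face pose; bx = long axis fit"""
    d=ctrl.get_image(n); W=cloud(d); im=d["image"]
    if save_as: save(im,save_as)
    return W,im
E
python3 - <<'E'
from h import *
f=np.load("top0.npz"); W,im=f["W"],f["im"]
X,Y,Z=[W[...,i] for i in range(3)]
hsv=cv2.cvtColor(im,cv2.COLOR_RGB2HSV)
for u,v in [(345,219),(289,222),(399,216),(231,190),(300,155),(366,175),(300,135)]: print((u,v),hsv[v,u],W[v,u].round(1))
up=(Z>35)&(Z<60)
b=up&(X>440)&(X<530)&(Y>-215)&(Y<130)
print("blank",b.sum(),rect(W[b][:,:2]), np.median(Z[b]))
r=(Z>42)&(Z<60)&(X>530)&(X<790)&(Y>-125)&(Y<290)&~((abs(Y-180)<22)&(X<600))
print("rack",r.sum(),rect(W[r][:,:2]))
n,l,st,c=cv2.connectedComponentsWithStats(r.astype(np.uint8)); k=1+np.argmax(st[1:,4]); r=l==k
print("rack cc",r.sum(),rect(W[r][:,:2])); print(cv2.boxPoints(cv2.minAreaRect(W[r][:,:2].astype(np.float32))).round(1))
p=(Z>30)&(Z<65)&(abs(Y-178)<25)&(abs(X-565)<25); print("post",p.sum(),W[p].mean(0).round(1),W[p].min(0).round(1),W[p].max(0).round(1)); q=p&(Z>50);print(q.sum(),W[q].mean(0).round(1))
# back board front edge: for columns, lowest X with Z>42
for y in range(-80,260,40):
    m=(Z>42)&(Z<60)&(abs(Y-y)<6)&(X>600)&(X<700); print(y,X[m].min().round(1),X[m].max().round(1))
g=(Z>4)&(Z<15)&(abs(Y-246)<20)&(abs(X-478)<20)
print("ring",W[g].mean(0) if g.any() else None)
f=np.load("side0.npz"); S=f["W"]; p=(S[...,2]>20)&(S[...,2]<65)&(abs(S[...,1]-180)<25)&(abs(S[...,0]-566)<25); print("post side",p.sum(),S[p].mean(0).round(1),S[p].min(0).round(1),S[p].max(0).round(1))
E
```

```text
(345, 219) [ 12 119 182] [492.5 -40.8  47.4]
(289, 222) [ 12 108 142] [488.9 107.1  46.9]
(399, 216) [ 11  86 146] [ 496.1 -183.2   46. ]
(231, 190) [ 16  92 142] [578.6 260.8  47.8]
(300, 155) [ 17  73 119] [668.3  74.4  34.3]
(366, 175) [ 19  91 232] [606.7 -99.8  50.3]
(300, 135) [ 13 102 150] [721.3  72.5  42.2]
blank 1950 (array([492.8, -38.3]), array([ 45.5, 301.6]), 1.05) 45.28092375865697
rack 3208 (array([678.5,  93. ]), array([245.7, 386.9]), 3.95)
rack cc 2592 (array([678.5,  93. ]), array([245.7, 386.9]), 3.95)
[[ 542.6  277.6]
 [ 569.2 -108.4]
 [ 814.4  -91.5]
 [ 787.8  294.5]]
post 64 [561.8 184.3  53.1] [551.6 174.6  31.9] [573.3 194.9  60.5]
53 [562.2 185.5  55.5]
-80 639.2 699.0
-40 675.4 698.0
0 672.1 696.3
40 669.9 698.2
80 666.9 699.7
120 663.9 698.4
160 661.2 697.4
200 659.3 698.5
240 656.1 694.7
ring [470.5971869  242.48096916   9.78351905]
post side 133 [557.3 190.3  42.3] [549.4 177.6  20. ] [570.2 198.3  57.4]
```

```bash
cat >> h.py <<'E'
BO=np.array([615.8,88.7]); BY=np.radians(3.95); BV=np.array([np.cos(BY),np.sin(BY)]); BU=np.array([-np.sin(BY),np.cos(BY)])
def tobay(p): p=np.asarray(p,float)[...,:2]-BO; return np.stack([p@BV,p@BU],-1)
def toworld(b): b=np.asarray(b,float); return BO+b[...,:1]*BV+b[...,1:2]*BU
def jaw():
    s=ctrl.read_state(); M=Rot(s["eef_rot"]); z=M[:,2]
    return s["tool_pos"],np.degrees(np.arctan2(z[1],z[0])),M[:,0],s
E
python3 - <<'E'
from h import *
p,a,x,s=jaw(); print(p,"jaw dir deg",a,x,s["q"])
f=np.load("top0.npz"); W=f["W"]
print("post bay",tobay([562.2,185.5]))
c=np.array([492.8,-38.3]);print(tobay(c))
E
```

```text
[ 176.00249454 -573.41911217  252.36489978] jaw dir deg -72.93928654678062 [-3.53984462e-04  1.50261260e-03 -9.99998808e-01] [-1.32971107e+00  9.17171535e-02  1.23165702e+00  1.54892677e-05
  1.81976216e+00 -5.66764825e-02]
post bay [-46.80451964 100.26234059]
[-131.45632933 -118.2253504 ]
```

>>> carry_out(increments="15 37 0 0 0 -0.1 255;30 74 0 0 0 -0.2 255;45 111 0 0 0 -0.3 255;60 148 0 0 0 -0.4 255;75 185 0 0 0 -0.47 255", newtons=40)

```text
time_s: 0.57
tool_pos: [251.3, -386.8, 252.7]
eef_rot: [0.453, 0.543, 0.454, -0.542]
contact_force: [1.8, -0.0, 0.5]
opening: 25.4
```

>>> carry_out(increments="15 37 0 0 0 0 255;30 74 0 0 0 0 255;45 111 0 0 0 0 255;60 148 0 0 0 0 255;75 185 0 0 0 0 255")

```text
time_s: 0.98
tool_pos: [326.1, -201.8, 253.1]
eef_rot: [0.455, 0.541, 0.455, -0.541]
contact_force: [0.5, 1.0, -0.6]
opening: -0.0
```

>>> carry_out(increments="15 37 0 0 0 0 255;30 74 0 0 0 0 255;45 111 0 0 0 0 255;60 148 0 0 0 0 255;75 185 0 0 0 0 255")

```text
time_s: 1.4
tool_pos: [401.2, -16.5, 253.3]
eef_rot: [0.455, 0.541, 0.455, -0.541]
contact_force: [1.4, -1.1, 0.2]
opening: 0.1
```

>>> carry_out(increments="13 36 -10 0 0 0 255;27 72 -20 0 0 0 255;40 104 -40 0 0 0 255;40 104 -80 0 0 0 255;40 104 -120 0 0 0 255")

```text
time_s: 1.82
tool_pos: [441.8, 87.5, 132.9]
eef_rot: [0.457, 0.541, 0.456, -0.539]
contact_force: [1.4, -0.1, -0.7]
opening: -0.1
```

>>> carry_out(increments="0 0 -40 0 0 0 255;0 0 -75 0 0 0 255;0 0 -95 0 0 0 255;0 0 -99 0 0 0 255;0 0 -99 0 0 0 255")

```text
time_s: 2.23
tool_pos: [439.8, 85.3, 32.7]
eef_rot: [-0.454, -0.54, -0.456, 0.542]
contact_force: [0.3, -0.5, 0.4]
opening: 0.0
```

>>> carry_out(increments="10 0 0 0 0 0 255;20 0 0 0 0 0 255;30 0 0 0 0 0 255;40 0 0 0 0 0 255;50 0 0 0 0 0 255")

```text
time_s: 2.65
tool_pos: [492.9, 85.5, 37.2]
eef_rot: [0.456, 0.542, 0.454, -0.54]
contact_force: [-1.5, 0.1, -0.3]
opening: 0.2
```

```bash
cat > look.py <<'E'
import sys
from h import *
def fit(W,im):
    X,Y,Z=[W[...,i] for i in range(3)]
    H,S,V=cv2.split(cv2.cvtColor(im,cv2.COLOR_RGB2HSV))
    B=tobay(W)
    m=(Z>38)&(Z<52)&(H<15)&(S>75)&(B[...,0]<56)&(B[...,0]>-260)&(B[...,1]<172)&(B[...,1]>-330)
    m=cv2.morphologyEx(m.astype(np.uint8),cv2.MORPH_CLOSE,np.ones((3,3)))
    n,l,st,_=cv2.connectedComponentsWithStats(m); k=1+np.argmax(st[1:,4]); P=W[(l==k)&(Z>38)&(Z<52)][:,:2]
    b=cv2.boxPoints(cv2.minAreaRect(P.astype(np.float32)))
    (c,s,a)=cv2.minAreaRect(P.astype(np.float32))
    e=[b[1]-b[0],b[2]-b[1]]; e=max(e,key=np.linalg.norm); e=e/np.linalg.norm(e); e=e if e[1]>0 else -e
    return np.array(c),e,max(s),min(s),len(P)
d=ctrl.get_image("top"); W=cloud(d); save(d["image"],sys.argv[1]+".png")
c,e,L,w,n=fit(W,d["image"]); eb=e@np.c_[BV,BU]; cb=tobay(c)
print("world c",c.round(1),"yaw",np.degrees(np.arctan2(-e[0],e[1])).round(2),"LxW",round(L,1),round(w,1),n)
print("bay c",cb.round(1),"phi",np.degrees(np.arctan2(eb[0],eb[1])).round(2),"left",(cb+150*eb).round(1),"right",(cb-150*eb).round(1))
print("world left",(c+150*e).round(1),"right",(c-150*e).round(1))
p,a,x,s=jaw(); print("tcp",np.round(p,1),"bay",tobay(p).round(1),"jaw",round(a%180,1),"F",np.round(s["contact_force"],1),"t",s["time_s"])
E
python3 look.py p1
```

```text
world c [502.7 -73.8] yaw -8.85 LxW 231.3 44.7 1406
bay c [-124.  -154.3] phi 12.8 left [-90.8  -8.1] right [-157.3 -300.6]
world left [525.8  74.4] right [ 479.6 -222. ]
tcp [494.4  85.4  37.4] bay [-121.3    5.1] jaw 80.1 F [-1.1 -0.4  0.5] t 2.7
```

>>> carry_out(increments="9 0 0 0 0 0 255;18 0 0 0 0 0 255;27 0 0 0 0 0 255;36 0 0 0 0 0 255;36 0 0 0 0 0 255")

```text
time_s: 3.12
tool_pos: [528.9, 85.3, 34.7]
eef_rot: [0.455, 0.542, 0.455, -0.541]
contact_force: [-0.0, -0.1, -0.6]
opening: 0.3
```

```bash
python3 - <<'E'
s=open('look.py').read()
s=s.replace('eb=e@np.c_','c=(c-L/2*e+150*e) if L<292 else c; eb=e@np.c_')
open('look.py','w').write(s)
E
python3 look.py p2
```

```text
world c [523.5 -39.8] yaw -18.87 LxW 229.0 44.8 1408
bay c [-100.9 -121.8] phi 22.82 left [-42.7  16.4] right [-159.1 -260.1]
world left [572.1 102.1] right [ 475.  -181.7]
tcp [528.   85.3  34.3] bay [-87.8   2.7] jaw 80.1 F [0.1 0.2 0.2] t 3.1667
```

>>> carry_out(increments="-14 5 0 0 0 -0.05 255;-27 -27 0 0 0 -0.1 255;-38 -65 0 0 0 -0.16 255;-48 -100 0 0 0 -0.16 255;-51 -112 0 0 0 -0.16 255")

```text
time_s: 3.58
tool_pos: [474.6, -29.8, 34.1]
eef_rot: [-0.41, -0.576, -0.409, 0.577]
contact_force: [-0.6, 0.8, 0.3]
opening: -0.2
```

```bash
python3 look.py p3
```

```text
world c [553.7  48.6] yaw -18.85 LxW 205.9 44.9 764
bay c [-64.7 -35.7] phi 22.8 left [ -6.6 102.5] right [-122.8 -174. ]
world left [602.2 190.5] right [505.2 -93.4]
tcp [474.8 -30.3  34.1] bay [-148.9 -109. ] jaw 70.8 F [-0.3 -0.6  0.3] t 3.6333
```

>>> carry_out(increments="8 -3 0 0 0 0 255;14 -5 0 0 0 0 255;19 -6.5 0 0 0 0 255;23 -8 0 0 0 0 255;23 -8 0 0 0 0 255")

```text
time_s: 4.05
tool_pos: [500.1, -33.9, 34.2]
eef_rot: [0.411, 0.576, 0.411, -0.575]
contact_force: [0.5, 0.8, 0.7]
opening: 0.3
```

>>> carry_out(increments="-12 4 0 0 0 0 255;-32 -20 0 0 0 0 255;-46 -58 0 0 0 0 255;-60 -97 0 0 0 0 255;-74 -136 0 0 0 0 255")

```text
time_s: 4.47
tool_pos: [425.1, -171.2, 34.3]
eef_rot: [0.412, 0.575, 0.411, -0.575]
contact_force: [1.2, 0.6, 0.7]
opening: 0.3
```

```bash
python3 look.py p4
```

```text
world c [533.4 -41.8] yaw -18.92 LxW 297.6 45.2 1787
bay c [ -91.2 -124.5] phi 22.87 left [-32.9  13.7] right [-149.5 -262.7]
world left [582.  100.1] right [ 484.7 -183.7]
tcp [ 422.5 -178.2   34.4] bay [-211.2 -253. ] jaw 70.8 F [-1.1 -5.2  1.6] t 4.5167
```

>>> carry_out(increments="5 -30 0 0 0 0 255;20 -58 0 0 0 0 255;40 -53 0 0 0 0 255;51 -38.5 0 0 0 0 255;51 -38.5 0 0 0 0 255")

```text
time_s: 4.93
tool_pos: [478.2, -207.6, 33.9]
eef_rot: [0.411, 0.576, 0.411, -0.575]
contact_force: [0.1, -0.7, -0.9]
opening: -0.1
```

>>> carry_out(increments="4 11.5 0 0 0 0 255;7.5 22 0 0 0 0 255;11 32 0 0 0 0 255;14.5 42 0 0 0 0 255;18 52 0 0 0 0 255")

```text
time_s: 5.35
tool_pos: [494.1, -155.8, 34.2]
eef_rot: [-0.411, -0.576, -0.411, 0.576]
contact_force: [-0.2, -1.0, -1.9]
opening: -0.1
```

```bash
python3 - <<'E'
s=open('look.py').read()
s=s.replace('c=(c-L/2*e','sg=-1 if len(sys.argv)>2 else 1; c=(c-sg*L/2*e').replace('+150*e) if L','+sg*150*e) if L')
open('look.py','w').write(s)
E
python3 look.py p5 left
```

```text
world c [546.8  -1.1] yaw -19.08 LxW 271.5 45.0 1630
bay c [-75.1 -84.8] phi 23.03 left [-16.4  53.3] right [-133.8 -222.8]
world left [595.8 140.7] right [ 497.7 -142.8]
tcp [ 494.8 -154.2   34.3] bay [-137.5 -234. ] jaw 71.0 F [ 1.8  0.6 -0.1] t 5.4
```

>>> carry_out(increments="4 11.5 0 0 0 0 255;8 23 0 0 0 0 255;12 34 0 0 0 0 255;16 45.5 0 0 0 0 255;20 57 0 0 0 0 255")

```text
time_s: 5.82
tool_pos: [514.5, -99.0, 34.4]
eef_rot: [0.411, 0.576, 0.41, -0.576]
contact_force: [-0.6, -2.1, 0.5]
opening: 0.1
```

```bash
python3 look.py p6 left
```

```text
world c [566.5  55.8] yaw -18.97 LxW 245.9 45.3 1531
bay c [-51.4 -29.4] phi 22.92 left [  7.  108.7] right [-109.9 -167.6]
world left [615.3 197.6] right [517.7 -86.1]
tcp [515.1 -97.   34.4] bay [-113.3 -178.3] jaw 71.0 F [0.2 2.5 0.1] t 5.8667
```

View pics/p6.png

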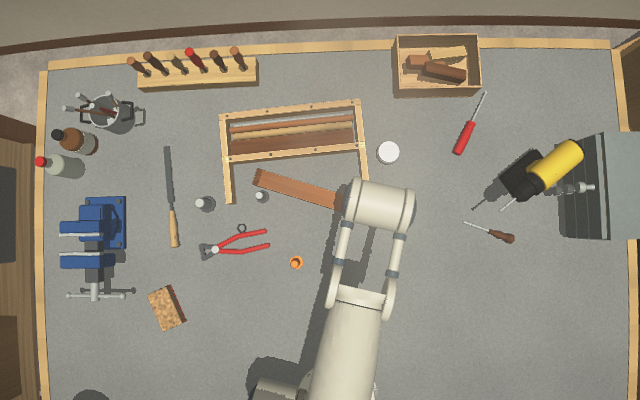

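>>> carry_out(increments="3.5 10 0 0 0 0 255;7 20 0 0 0 0 255;10.5 30 0 0 0 0 255;11 32 0 0 0 0 255;11 32 0 0 0 0 255")

```text
time_s: 6.28
tool_pos: [525.4, -67.1, 34.3]
eef_rot: [0.411, 0.576, 0.411, -0.575]
contact_force: [0.3, 0.2, -0.2]
opening: 0.1
```

>>> carry_out(increments="-5 -15 0 0 0 0 255;-20 -26 0 0 0 0 255;-45 -30 0 0 0 0 255;-70 -30 0 0 0 0 255;-90 -30 0 0 0 0 255")

```text
time_s: 6.7
tool_pos: [433.5, -98.2, 33.8]
eef_rot: [-0.41, -0.576, -0.411, 0.576]
contact_force: [-0.6, -0.2, -0.1]
opening: 0.1
```

```bash
python3 look.py p7 left
```

```text
world c [577.8  88.2] yaw -18.87 LxW 298.8 45.2 1869
bay c [-38.    2.2] phi 22.82 left [ 20.2 140.4] right [ -96.2 -136.1]
world left [626.3 230.2] right [529.3 -53.7]
tcp [431.  -98.   33.3] bay [-197.3 -173.5] jaw 70.9 F [ 1.7 -1.4 -1.2] t 6.75
```

>>> carry_out(increments="15 20 0 0 0 0.05 255;30 41 0 0 0 0.1 255;45 61 0 0 0 0.15 255;56 76 0 0 0 0.2 255;56 76 0 0 0 0.2 255")

```text
time_s: 7.17
tool_pos: [492.6, -19.7, 34.5]
eef_rot: [0.467, 0.532, 0.467, -0.53]
contact_force: [0.0, 1.2, -0.2]
opening: -0.0
```

>>> carry_out(increments="13 1 0 0 0 0 255;25 1.7 0 0 0 0.05 255;37 2.5 0 0 0 0.1 255;49 3.3 0 0 0 0.15 255;61 4.2 0 0 0 0.2 255")

```text
time_s: 7.58
tool_pos: [551.9, -18.6, 33.8]
eef_rot: [0.517, 0.482, 0.517, -0.483]
contact_force: [-0.7, -1.2, -0.3]
opening: 0.1
```

```bash
python3 look.py p8 left
```

```text
world c [600.8  93.3] yaw -6.8 LxW 167.0 45.6 1036
bay c [-14.7   5.6] phi 10.75 left [ 13.3 153. ] right [ -42.7 -141.7]
world left [618.5 242.2] right [583.  -55.7]
tcp [553.7 -18.4  34.1] bay [ -69.3 -102.6] jaw 94.1 F [-1.8 -0.5  0.3] t 7.6333
```

>>> carry_out(increments="10 0.7 0 0 0 0 255;20 1.4 0 0 0 0 255;28 2 0 0 0 0 255;31 2.2 0 0 0 0 255;31 2.2 0 0 0 0 255")

```text
time_s: 8.05
tool_pos: [583.3, -15.9, 34.2]
eef_rot: [0.516, 0.483, 0.517, -0.483]
contact_force: [0.3, -0.2, 0.5]
opening: -0.3
```

>>> carry_out(increments="-12 0 0 0 0 0 255;-45 -10 0 0 0 0 255;-80 -20 0 0 0 0 255;-115 -30 0 0 0 0 255;-125 -30 0 0 0 0 255")

```text
time_s: 8.47
tool_pos: [453.5, -46.5, 32.9]
eef_rot: [0.515, 0.482, 0.517, -0.484]
contact_force: [-0.8, -0.3, -0.5]
opening: -0.1
```

```bash
python3 look.py p9 left
```

```text
world c [615.4  99.2] yaw 1.19 LxW 297.6 45.9 1881
bay c [ 0.3 10.5] phi 2.76 left [  7.5 160.3] right [  -6.9 -139.4]
world left [612.3 249.1] right [618.5 -50.8]
tcp [454.  -46.1  33.4] bay [-170.7 -123.3] jaw 93.8 F [ 2.7 -0.7 -0.7] t 8.5167
```

View pics/p9.png

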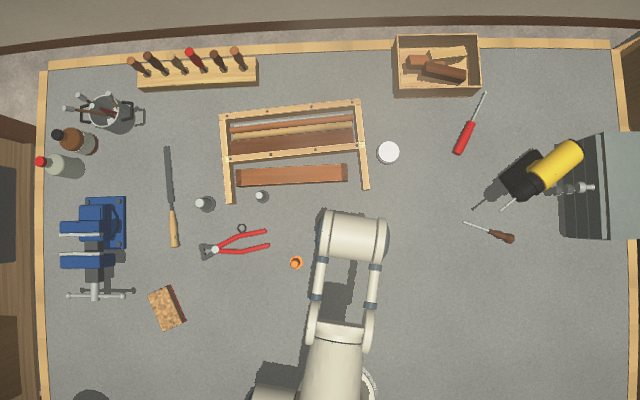

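>>> carry_out(increments="20 34 -3 0 0 0 0;40 68 -6 0 0 0 0;61 102 -6 0 0 0 0;81 130 -6 0 0 0 0;102 135.6 -6 0 0 0 0")

```text
time_s: 8.93
tool_pos: [560.9, 94.6, 28.5]
eef_rot: [0.517, 0.483, 0.518, -0.481]
contact_force: [1.3, 0.1, 0.6]
opening: 60.4
```

>>> carry_out(increments="0 0 0 0 0 0 0;0 0 0 0 0 0 0;8 0.6 0 0 0 0 0;16 1.1 0 0 0 0 0;24 1.7 0 0 0 0 0")

```text
time_s: 9.35
tool_pos: [584.3, 90.8, 28.5]
eef_rot: [0.516, 0.483, 0.516, -0.483]
contact_force: [-1.5, -0.6, 0.3]
opening: 85.6
```

>>> carry_out(increments="5 0.4 0 0 0 0 0;10 0.7 0 0 0 0 0;15 1 0 0 0 0 0;18 1.2 0 0 0 0 0;20 1.4 0 0 0 0 0")

```text
time_s: 9.77
tool_pos: [604.3, 92.9, 28.5]
eef_rot: [0.517, 0.483, 0.517, -0.483]
contact_force: [-4.4, -0.7, 4.0]
opening: 85.0
```

```bash
python3 look.py p10 left
```

```text
world c [ 651.3 -113.9] yaw 3.5 LxW 82.0 45.1 499
bay c [  21.4 -204.6] phi 0.45 left [ 22.6 -54.6] right [  20.2 -354.6]
world left [642.1  35.8] right [ 660.4 -263.6]
tcp [604.6  93.   28.5] bay [-10.9   5. ] jaw 93.9 F [-2.8 -0.6  0.6] t 9.8167
```

>>> carry_out(increments="1.5 0.1 0 0 0 0 0;3 0.2 0 0 0 0 0;4 0.3 0 0 0 0 0;5 0.35 0 0 0 0 0;5 0.35 0 0 0 0 0")

```text
time_s: 10.23
tool_pos: [609.2, 93.5, 28.3]
eef_rot: [0.517, 0.483, 0.517, -0.483]
contact_force: [-3.8, -0.2, 3.7]
opening: 85.3
```

>>> carry_out(increments="0.5 0 0 0 0 0 0;1 0 0 0 0 0 0;1.5 0.1 0 0 0 0 0;2 0.1 0 0 0 0 0;2 0.1 0 0 0 0 0")

```text
time_s: 10.65
tool_pos: [609.7, 93.4, 28.3]
eef_rot: [0.516, 0.482, 0.518, -0.483]
contact_force: [-11.4, -2.6, 7.4]
opening: 85.6
```

>>> carry_out(increments="0.7 0 0 0 0 0 0;1.4 0.1 0 0 0 0 0;2 0.1 0 0 0 0 0;2 0.1 0 0 0 0 0;2 0.1 0 0 0 0 0")

```text
time_s: 11.07
tool_pos: [609.7, 93.4, 28.4]
eef_rot: [0.515, 0.48, 0.519, -0.485]
contact_force: [-20.4, -2.9, 12.2]
opening: 84.9
```

Force is climbing with no more travel, so the blank is seated. I'll back off, rise and check.

>>> carry_out(increments="-5 -0.3 0 0 0 0 0;-15 -1 0 0 0 0 0;-45 -3 0 0 0 0 0;-80 -6 0 0 0 0 0;-115 -20 10 0 0 0 0")

```text
time_s: 11.48
tool_pos: [496.2, 74.4, 35.8]
eef_rot: [0.516, 0.482, 0.518, -0.483]
contact_force: [-0.6, -0.0, 1.1]
opening: 85.2
```

>>> carry_out(increments="0 -35 20 0 0 0 0;-10 -60 50 0 0 0 0;-20 -90 80 0 0 0 0;-30 -125 95 0 0 0 0;-30 -125 95 0 0 0 0")

```text
time_s: 11.9
tool_pos: [469.3, -56.9, 138.5]
eef_rot: [0.519, 0.485, 0.512, -0.483]
contact_force: [0.2, -0.3, -0.3]
opening: 85.4
```

```bash
python3 look.py p11 left
python3 - <<'E'
from h import *
d=ctrl.get_image("side"); 
a=cv2.imread("pics/p11.png")[...,::-1][80:280,190:430]
b=d["image"][130:290,150:400]
A=cv2.resize(a,(720,600//2*1),interpolation=cv2.INTER_CUBIC) if 0 else cv2.resize(a,(400,333),interpolation=cv2.INTER_CUBIC)
B=cv2.resize(b,(400,256),interpolation=cv2.INTER_CUBIC)
save(np.hstack([A,cv2.copyMakeBorder(B,0,77,0,0,cv2.BORDER_CONSTANT)]),"final.png")
t=ctrl.get_image("top"); W=cloud(t); B=tobay(W)
m=(W[...,2]>40)&(W[...,2]<56)&(abs(B[...,1])<170)&(B[...,0]>-30)&(B[...,0]<80)
for y in range(-130,160,40):
    k=m&(abs(B[...,1]-y)<8); x=np.sort(B[...,0][k]); g=np.diff(x); print(y,x[[0,-1]].round(1),"maxgap",g.max().round(1))
E
```

```text
world c [643.  104.4] yaw 4.06 LxW 300.9 46.2 1886
bay c [28.2 13.8] phi -0.11 left [ 27.9 163.8] right [  28.5 -136.2]
world left [632.4 254. ] right [653.6 -45.3]
tcp [469.3 -54.4 136.2] bay [-156.  -132.7] jaw 93.6 F [ 0.2  0.1 -0.7] t 11.95
-130 [ 5.5 79.4] maxgap 3.5
-90 [ 5.6 79. ] maxgap 3.0
-50 [ 5.3 79.3] maxgap 3.0
-10 [ 5.  78.1] maxgap 2.1
30 [ 5.5 80. ] maxgap 2.7
70 [ 5.5 79.3] maxgap 2.7
110 [ 5.4 79.9] maxgap 2.6
150 [ 4.9 79.5] maxgap 3.1
```

View pics/final.png

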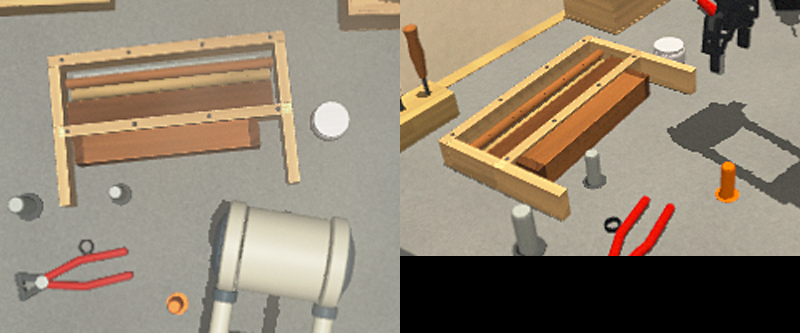

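The blank is flush against the back board, with its front face at x ≈ 5.3 mm all along. Its left end is behind the grey post, and the bystanders look unmoved. I'm handing in.

```bash
python3 -c "
from cell import ctrl
print(ctrl.finish_job())"
```

```text
the job is handed in; nothing more can be done
None
```

The blank is in the front bay, square and flat against the back board, with its left end behind the small grey keeper post. The job was handed in at about 12 s of the 72 s allowed.

**How it went:** With closed fingertips I pushed the left end forward to about 23° and slid the blank along its length until that end was behind the post. I then swung the right end in. Last, I pressed the front face with both open fingertips until the force rose to about 20 N with no more travel. I never gripped, lifted or tipped the blank.

**Last checks, from the top camera:**
- **Squareness:** the blank is within about 0.1° of the rack.
- **Seating:** its centre is at bay x ≈ 28 mm, against an ideal of 27.5 mm. The front face reads 5–5.6 mm all along, so the gap to the board is zero within the camera's accuracy of about 2 mm.
- **Position along the bay:** it sits about 14 mm left of centre, leaving roughly 11 mm to the left cheek.
- **Bystanders:** the tin, ring and cutters look unmoved, and so does the orange post. I judged this by eye and did not measure it. The last crops did not show all of the file and graver, but the fingers never went near them.
- **Tracking:** while the arm hid part of the blank, two fits were unusable: one while I was shifting it before the slide, and one during the final press. Clear views afterwards confirmed its position both times.

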